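# Shut and lock the sprung cover of the board test fixture

## Robot

A 6-joint arm with a two-finger parallel gripper is mounted at the origin on a cart in front of the work surface, level with it; the furniture and walls round the work are solid. World frame = base frame: x ahead of the robot, y to its left, z up, the work surface at z = 0. Lengths are in m, angles in rad, forces in N, time in s.
With the tool pointing down it reaches from about 0.35 to 0.8 m from the base axis. Payload 7.3 kg.
Tool frame: the origin (TCP) lies between the finger pads; the fingertips stand 25 mm ahead of it and the grasp point (between the pads) lies 6 mm ahead of it; z points along the fingers, y is the line along which they close (so a half turn about z gives the same grasp; the last joint's range is limited). The gripper opens to 85 mm and grips with 20 to 120 N. Pads are 22 mm wide; open, the fingers measure 114 mm over their backs; the gripper's body (76 mm by 85 mm) begins 54 mm behind the grasp point. The pads swing forward as they close: fully open they stand 13 mm farther back than shut.
Start: joints at [1.176, 0.342, 1.524, -0, 1.275, -0.146], TCP at [0.129, 0.509, 0.256] pointing down, gripper open.
Joint ranges: [-2.53, 2.53], [-0.77, 2.02], [0.04, 2.7], [-1, 4.14], [0.28, 2.66], [-3.11, 3.11]. Speed limits (rad/s): [2.57, 2.57, 3.14, 3.14, 3.14, 3.14].

## Interface

Orientations are given as a unit quaternion [w, x, y, z].
In Python, from cell import arm gives the robot as it stands.
- The arm moves only by the tool play_rows, never from a script. Its arguments are lists of equal length, an entry for each row: "delta_pos": the shift along the world's x, y, z in m, a list of three; "angular": the turn, a rotation vector about the world's x, y, z in degrees, a list of three. In form: {"delta_pos": [[dx, dy, dz], ...], "angular": [[ax, ay, az], ...]}. A call has 1 to 20 rows; each row shifts and turns the commanded pose from where the row before left it; what a row does not reach is not made up. A row lasts 1/10 s, in which the tool goes at most 50 mm and 8.59 degrees, less where a joint would pass 70% of its speed; a pose out of reach is approached as far as the arm can. A call with a gripper value outside its range is refused whole. "jaw" is the opening, from 0 (shut) to 1 (fully open), set as the call begins (left out, the last holds). The fingers move at their own pace and stop on an object; the grip force is fixed at half the most. Time passes only in rows, so rows that do not move let the fingers close. It gives the time, the measured TCP pose, the force, the opening and the grip force at its end, in the units of the state.
- arm.get_state(): the state, without advancing time (a new reading comes with each control period).
- arm.grab_frame(name): name is "side" or "top"; returns the picture (400x640x3 uint8, red, green, blue); there is no depth.
- arm.camera_info(name): a dict with "intrinsics" (3x3 intrinsics, pixels), "origin" and "rotation" of the camera in the world. Camera axes: x right, y down, z forward; pixel columns grow to the right and rows downward; lengths in m; the calibration is good to about 2 mm. A picture is of the moment at which its call begins. camera_info takes no time and is no camera call.
- arm.finish_job(): hands the job in; it is judged then, once.
The state is a dict: "time": time; "joint_pos": joint angles; "qvel": joint speeds; "effort": joint torques, N m; "eef_pos": TCP position; "orientation": TCP orientation; "wrist_force": force on the tool from outside, world axes, zero at the start; "wrist_torque": the same for the moment, N m; "finger_gap": finger opening in m; "gripper_force": force on a finger pad.
Only numpy, scipy, OpenCV 4.12 (cv2) and the standard library are available. Lean on these libraries where they do the work, as an engineer would, in place of code of your own. Each camera call takes 0.05 s, during which the arm holds its last target. There are 200 camera calls.

## Task

Close the test fixture over the circuit board: tip its open blue sprung cover up and over its snap point so that its spring throws it fully shut by itself (do not press or guide it down once it has gone over). Then push the red-headed locking pin gently along its channel, through the knuckles of fixture and cover, until its head is fully home. Leave the other things on the desk alone.

Things in the scene. Friction and masses are not known exactly. Their poses are not given: they have to be found in the camera images.
- fixture: Test fixture, fixed: grey base slab x -130 to +70, y -85 to +75 mm (fixture frame), top at z 30. Origin on the desk under the green board in its nest, z up. The cover's hinge runs along fixture x on the left (+y) side; the lock runs along x on the right (-y) side.
- hinge (a point): Middle of the cover's hinge line, fixture x 0, y +55, z 54 mm; the hinge runs along fixture x. The blue cover plate is 100 mm along the hinge, 8 mm thick with its mid-plane through the hinge line, and reaches 103 mm from it; a knuckle 20 mm wide at the middle of its free edge reaches 134 mm.
- cover (a joint): Cover angle, rad: 0 shut flat over the board, 2.85 fully open against its stop (start), lying out on the +y side 17 degrees above level. A spring holds it at either stop: 3 to 6 N at the free edge raise it. It snaps over near upright (at about 1.4), then shuts itself in about 0.5 s; no finger may touch fixture or cover from 0.8 to 0.15.
- cover_tip (a point): Middle of the outermost edge of the cover's knuckle, 134 mm from the hinge line, on the face that is underneath when the cover is open (on top when shut). Open, it hangs about 90 mm above the desk with free room below: a fingertip tilted to point in towards the hinge reaches under it.
- lock_mouth (a point): Centre of the near mouth of the lock bore (15 mm wide, along fixture x), fixture x -42, y -66, z 44.5 mm. Fixed knuckles at x -42 to -12 and +12 to +42, 26 mm wide, tops at z 59; the shut cover's knuckle fills the gap. Before the mouth a channel of two rails (tops at z 38, 31 mm apart inside) at x -130 to -46 guides the pin's head.
- pin: Loose 100 g locking pin: steel shank 12 mm thick, 80 long, tapered nose; red head 26 mm in diameter, 10 thick. Origin on the axis at the head's front face (back face 10 mm behind); x along the shank and fixture x. Lies level at fixture y -66, z 43, nose in the first knuckle. Home: head against it, origin at fixture x -42. Slides with under 2 N; blocked unless the cover is fully shut.
- flux_bottle: Small white bottle with a blue cap, 26 mm wide, 66 mm tall, on the right of the desk; origin under its centre. To be left alone.
- cream_jar: White and pink jar, 52 mm wide, 60 mm tall, on the right of the desk; origin under its centre. To be left alone.
Not all that is in view belongs to the job. What is shaped like the pin but orange is not meant.

How it is judged:
By the outcome, as a careful person would: the job done as asked, in the order asked, and still so for the second after the job is handed in, with the robot touching nothing.
It also fails if it takes over 48 s, if anything falls off the work surface, if the arm or the gripper's body presses on something with over 40 N, if the wrist force passes 120 N, or if a joint passes its speed limit or range.

## Working session

There is one attempt and no reset: what is moved stays moved. The work goes in short steps, Python scripts to look and compute and a tool call to move; the robot and the scene stay as the last step left them, time stands still between calls to the robot, and variables do not carry over. Pictures are saved under pics/ and viewed, at most 10 in all, crops included, and the job is handed in when it is done.

Besides the shell and the picture viewer there is one more tool, called after "Request:" as name(argument=value, ...) on one line, values as JSON. play_rows: Moves the arm, as the interface text tells. Its arguments: {"type":"object","properties":{"delta_pos":{"type":"array","items":{"type":"array","items":{"type":"number"}}},"angular":{"type":"array","items":{"type":"array","items":{"type":"number"}}},"jaw":{"type":"number"}},"required":["delta_pos","angular"]}

```bash
mkdir -p pics; ls; python3 - <<'E'
from cell import arm
import cv2
for n in("side","top"):
    f=arm.grab_frame(n); cv2.imwrite(f"pics/{n}0.png",f[:,:,::-1]); c=arm.camera_info(n); print(n,c)
s=arm.get_state(); print(s)
E
```

```text
pics
side {'intrinsics': array([[361.62979006,   0.        , 323.42160569],
       [  0.        , 361.62979006, 190.5486605 ],
       [  0.        ,   0.        ,   1.        ]]), 'origin': array([0.28023663, 0.63252995, 0.49459632]), 'rotation': array([ 0.09600296, -0.1754379 ,  0.84635369, -0.49365008])}
top {'intrinsics': array([[495.36852118,   0.        , 315.85028773],
       [  0.        , 495.36852118, 199.39632789],
       [  0.        ,   0.        ,   1.        ]]), 'origin': array([ 0.49910041, -0.03891221,  0.92953213]), 'rotation': array([-0.0224537 ,  0.71017467, -0.70235417,  0.04296963])}
{'time': 0.1, 'joint_pos': array([ 1.17601047e+00,  3.42679954e-01,  1.52489720e+00,  2.56580245e-05,
        1.27540083e+00, -1.45994262e-01]), 'qvel': array([-0.0003354 , -0.00179196, -0.00297854, -0.00059401,  0.00019229,
        0.00049329]), 'effort': array([ 7.96410623e-04, -4.34449232e+01, -2.46493059e+01, -1.86856032e-04,
        4.75800174e-03,  2.30256654e-05]), 'eef_pos': array([0.12912009, 0.50855373, 0.25568994]), 'orientation': array([-1.96841274e-04,  1.24078905e-01,  9.92272113e-01, -6.64222238e-04]), 'wrist_force': array([-0.47714649, -0.82341634,  0.29184631]), 'wrist_torque': array([-0.00097233,  0.01572367, -0.03499977]), 'gripper_force': 0.0, 'finger_gap': 0.0853359672532566}
```

View pics/side0.png

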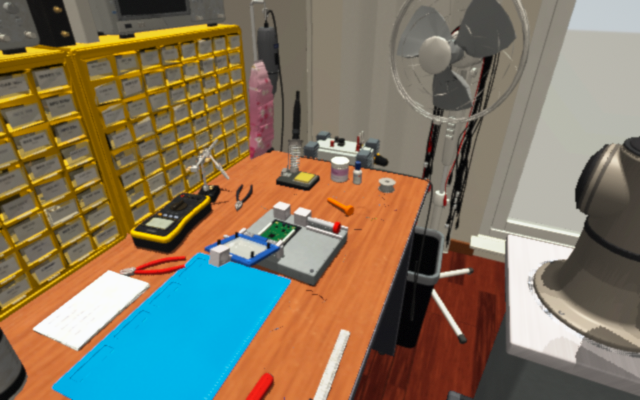

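View pics/top0.png

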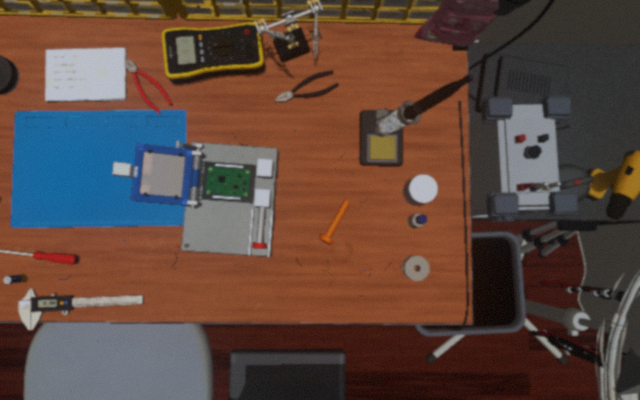

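Side view: fixture at about (300,245), red pin head at (338,228), orange decoy at (340,205). Top view: slab at about (182-278, 145-255), open blue cover (165,174) with its knuckle at (121,169), red pin head (259,244).
Things that could be mistaken for the pin, by top-view pixel: red pin head (259,244) in the fixture channel; orange pin (335,222), excluded by its colour; red screwdriver (62,258) and red pliers (150,85), not in the fixture. I choose (259,244) and check it in a crop.

```bash
cat > h.py <<'E'
import numpy as np, cv2
from cell import arm
from scipy.spatial.transform import Rotation as R
def cam(n):
    c=arm.camera_info(n); q=c["rotation"]
    return c["intrinsics"],np.array(c["origin"]),R.from_quat(np.r_[q[1:],q[0]]).as_matrix()
def ray(n,uv):
    K,o,M=cam(n); d=M@np.linalg.solve(K,[uv[0],uv[1],1]); return o,d
def onz(n,uv,z):
    o,d=ray(n,uv); return o+d*(z-o[2])/d[2]
def proj(n,p):
    K,o,M=cam(n); x=K@(M.T@(np.array(p)-o)); return x[:2]/x[2]
E
python3 - <<'E'
from h import *
t=cv2.imread("pics/top0.png"); print(onz("top",(320,200),0), onz("top",(320,100),0))
cv2.imwrite("pics/crop0.png",cv2.resize(t[130:265,100:290],None,fx=4,fy=4,interpolation=cv2.INTER_CUBIC))
hsv=cv2.cvtColor(t,cv2.COLOR_BGR2HSV)
def comp(name,m,roi):
    k=np.zeros(m.shape,np.uint8); x0,y0,x1,y1=roi; k[y0:y1,x0:x1]=m[y0:y1,x0:x1]
    n,l,s,c=cv2.connectedComponentsWithStats(k.astype(np.uint8))
    i=1+np.argmax(s[1:,4]); 
    cs,_=cv2.findContours((l==i).astype(np.uint8),0,2); print(name,c[i],s[i],cv2.minAreaRect(cs[0]))
    return c[i]
H,S,V=cv2.split(hsv)
red=((H<6)|(H>174))&(S>140)&(V>90)
comp("red",red,(230,200,290,265))
grey=(S<40)&(V>60)
comp("grey",cv2.morphologyEx(grey.astype(np.uint8),cv2.MORPH_CLOSE,np.ones((5,5)))>0,(175,135,290,265))
comp("green",(H>45)&(H<85)&(S>80),(190,140,270,220))
comp("blue",(H>105)&(H<125)&(S>140)&(V<200),(125,135,210,215))
E
```

```text
[ 0.58451054 -0.0733373   0.        ] [ 0.77745732 -0.07161324  0.        ]
red [258.9122807  245.14035088] [253 243  13   5  57] ((259.0, 245.0), (4.0, 12.0), 90.0)
grey [231.26551588 202.9252866 ] [ 177  138  100  119 7589] ((223.69541931152344, 196.76394653320312), (100.95706939697266, 111.85786437988281), 4.085616588592529)
green [227.65147198 181.00949668] [ 206  167   44   30 1053] ((227.4735107421875, 181.3441162109375), (42.873348236083984, 27.303955078125), 4.398705005645752)
blue [163.57356077 175.05401564] [ 130  143   69   63 1407] ((165.1831817626953, 174.66831970214844), (65.57295227050781, 58.209678649902344), 5.710593223571777)
```

View pics/crop0.png

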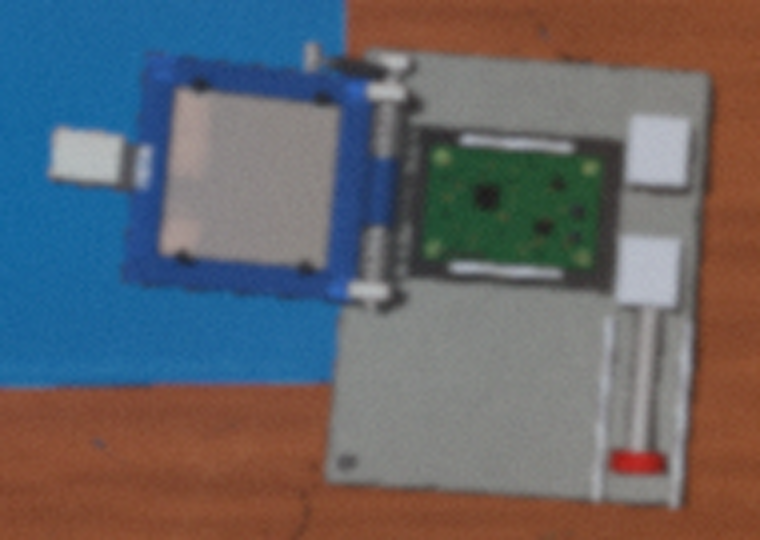

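The crop confirms the red-headed pin in the channel (head at crop (638,462)), with slab corners at about (368,48), (710,72), (682,505) and (327,482). I fit the fixture pose from the corners, the knuckle tops and the pin.

```bash
cat >> h.py <<'E'
E
python3 - <<'E'
from h import *
from scipy.optimize import least_squares
# crop pixel, fixture point
L=[((368,48),(70,75,30)),((710,72),(70,-85,30)),((682,505),(-130,-85,30)),((327,482),(-130,75,30)),
((630,114),(42,-53,59)),((690,118),(42,-79,59)),((680,305),(-42,-79,59)),((619,303),(-42,-53,59))]
px=[(np.array(a)+.5)/4-.5+np.array([100,130]) for a,_ in L]
W=np.array([onz("top",p,f[2]/1000)[:2] for p,(_,f) in zip(px,L)]); F=np.array([f[:2] for _,f in L])/1000
def tr(v,f): 
    c,s=np.cos(v[2]),np.sin(v[2]); return f@np.array([[c,s],[-s,c]])+v[:2]
r=least_squares(lambda v:(tr(v,F)-W).ravel(),[.6,.1,0]); v=r.x
print(v,np.degrees(v[2]),'\n',(tr(v,F)-W)*1000)
w=lambda f:np.r_[tr(v,np.array(f[:2])/1000),f[2]/1000]
print("hinge",w((0,55,54)),"axis dir",np.cos(v[2]),np.sin(v[2]))
a=2.85
# cover tip: direction (y,z) from hinge: shut = -y ; open rotates up: (-cos a, sin a); underside when open normal
for a in(2.85,2.0,1.4):
    d=np.array([-np.cos(a),np.sin(a)]); n=np.array([np.sin(a),np.cos(a)])
    y,z=np.array([55,54])+134*d+4*n; 
    p=w((0,y,z)); print(a,"fix",y,z,p,proj("top",p),proj("side",p))
print("mouth",w((-42,-66,44.5)))
p=onz("top",(258.9,244.6),.050); c,s=np.cos(v[2]),np.sin(v[2]); d=p[:2]-v[:2]; print("pinhead world",p,"fix",c*d[0]+s*d[1],-s*d[0]+c*d[1])
for f in[(70,-85,30),(-130,-85,30),(-130,75,30)]: print(f,proj("side",w(f)))
E
```

```text
[ 0.61312429  0.09479264 -0.05149652] -2.9505332778019038 
 [[ 0.74955473  2.2047222 ]
 [ 1.2167528  -1.1880278 ]
 [-0.69830376 -0.12941627]
 [-1.26436831  0.70833496]
 [ 0.07928969 -1.36506415]
 [ 0.14005212 -0.76293454]
 [-0.50118839  0.65824011]
 [ 0.27821112 -0.1258545 ]]
hinge [0.61595535 0.14971973 0.054     ] axis dir 0.9986743471901459 -0.051473762873292646
2.85 fix 184.4934018814843 88.69090470368857 [0.62262086 0.27904147 0.0886909 ] [114.3442541 170.2657461] [214.23133392 265.5185802 ]
2.0 fix 114.4008658046198 174.18126784845276 [0.61901293 0.20904185 0.17418127] [139.58613986 164.80419744] [235.20958081 201.7933891 ]
1.4 fix 36.16620177132154 186.73013239005462 [0.6149859  0.1309109  0.18673013] [189.20178234 166.84958083] [261.18156366 176.27594009]
mouth [0.5677827  0.03104203 0.0445    ]
pinhead world [0.49962498 0.03559277 0.05      ] fix -0.11030161305154045 -0.06496362747486152
(70, -85, 30) [270.69422248 207.61549379]
(-130, -85, 30) [347.91639319 229.84721905]
(-130, 75, 30) [314.36631432 275.55491446]
```

```bash
python3 - <<'E'
import cv2
t=cv2.imread("pics/side0.png")
cv2.imwrite("pics/crop1.png",cv2.resize(t[185:305,190:370],None,fx=4,fy=4,interpolation=cv2.INTER_CUBIC))
E
```

```text
(no output)
```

View pics/crop1.png

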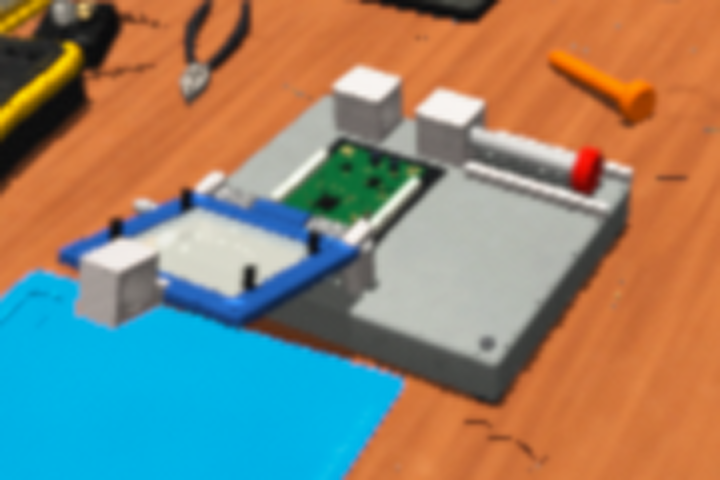

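The side crop shows the open cover with its knuckle block and the pin at rest in the channel, and the fit residuals are about 1-2 mm. The knuckle's predicted outer edge (114,170) agrees with the image. First I move above the +y side of the cover, fingers shut and closing line turned along the hinge. Then I tilt.

Request:
play_rows(delta_pos=[[0.025, -0.005, 0], [0.025, -0.005, 0], [0.025, -0.005, 0], [0.025, -0.005, 0], [0.025, -0.005, 0], [0.025, -0.005, 0], [0.025, -0.005, 0], [0.025, -0.005, 0], [0.025, -0.005, 0], [0.025, -0.005, 0], [0.025, -0.005, 0], [0.025, -0.005, 0], [0.025, -0.005, 0], [0.025, -0.005, 0], [0.025, -0.005, 0], [0.025, -0.005, 0], [0.025, -0.005, 0], [0.025, -0.005, 0], [0.025, -0.005, 0], [0.025, -0.005, 0]], angular=[[0, 0, -3.93], [0, 0, -3.93], [0, 0, -3.93], [0, 0, -3.93], [0, 0, -3.93], [0, 0, -3.93], [0, 0, -3.93], [0, 0, -3.93], [0, 0, -3.93], [0, 0, -3.93], [0, 0, -3.93], [0, 0, -3.93], [0, 0, -3.93], [0, 0, -3.93], [0, 0, -3.93], [0, 0, -3.93], [0, 0, -3.93], [0, 0, -3.93], [0, 0, -3.93], [0, 0, -3.93]], jaw=0)

```text
time: 2.1
eef_pos: [0.6301, 0.4084, 0.2556]
orientation: [-0.0, 0.726, 0.688, -0.001]
wrist_force: [0.8, 0.5, 0.0]
finger_gap: -0.0001
gripper_force: 0.0
```

Request:
play_rows(delta_pos=[[0, 0, 0], [0, 0, 0], [0, 0, 0], [0, 0, 0], [0, 0, 0], [0, 0, 0], [0, 0, 0], [0, 0, 0], [0, 0, 0], [0, 0, 0], [0, 0, 0]], angular=[[-4.99, 0.26, 0], [-4.99, 0.26, 0], [-4.99, 0.26, 0], [-4.99, 0.26, 0], [-4.99, 0.26, 0], [-4.99, 0.26, 0], [-4.99, 0.26, 0], [-4.99, 0.26, 0], [-4.99, 0.26, 0], [-4.99, 0.26, 0], [0, 0, 0]])

```text
time: 3.2
eef_pos: [0.6062, 0.3893, 0.244]
orientation: [0.294, 0.653, 0.629, -0.301]
wrist_force: [-1.2, -0.9, -1.5]
finger_gap: 0.0002
gripper_force: 0.0
```

```bash
cat >> h.py <<'E'
V=np.array([.61312,.09479,-.0515])
ex=np.array([np.cos(V[2]),np.sin(V[2]),0]); ey=np.array([-ex[1],ex[0],0]); ez=np.array([0,0,1.])
def fw(x,y,z): return np.r_[V[:2],0]+(x*ex+y*ey)/1000+z/1000*ez
def tofix(p): d=np.array(p)-np.r_[V[:2],0]; return np.round([d@ex*1000,d@ey*1000,d[2]*1000],1)
def edge(a): return np.array([55,54])+134*np.array([-np.cos(a),np.sin(a)])+4*np.array([np.sin(a),np.cos(a)])
def tcp(a,e,s=14,gap=0,back=0):
    e=np.radians(e); t=np.array([-np.cos(e),-np.sin(e)]); u=np.array([-np.sin(e),np.cos(e)])
    y,z=edge(a)-(25-s+back)*t-(11+gap)*u; return fw(0,y,z)
def st():
    s=arm.get_state(); q=s["orientation"]; M=R.from_quat(np.r_[q[1:],q[0]]).as_matrix()
    print("t",s["time"],"tcp",s["eef_pos"].round(4),"fix",tofix(s["eef_pos"]),"j",s["joint_pos"].round(2),"F",s["wrist_force"].round(1),"gap",round(s["finger_gap"],4))
    print("tool z",[round(float(M[:,2]@k),3) for k in(ex,ey,ez)],"tool y",[round(float(M[:,1]@k),3) for k in(ex,ey,ez)])
    return s,M
E
python3 - <<'E'
from h import *
s,M=st(); p=s["eef_pos"]
e=40
A=tcp(2.85,e,gap=15,back=70); B=tcp(2.85,e,gap=15); C=tcp(2.85,e)
print(A-p,B-A,C-B)
f=arm.grab_frame("side"); cv2.imwrite("pics/s2.png",f[:,:,::-1])
E
```

```text
t 3.2 tcp [0.6062 0.3893 0.244 ] fix [-22.1 293.8 244. ] j [ 0.69  1.26  0.04 -0.86  2.29  0.29] F [-1.2 -0.9 -1.5] gap 0.0002
tool z [0.015, -0.763, -0.646] tool y [1.0, 0.016, 0.004]
[ 0.02048319 -0.03160703 -0.12317983] [-0.00276037 -0.05355202 -0.04499513] [-0.00049633 -0.00962903  0.01149067]
```

View pics/s2.png

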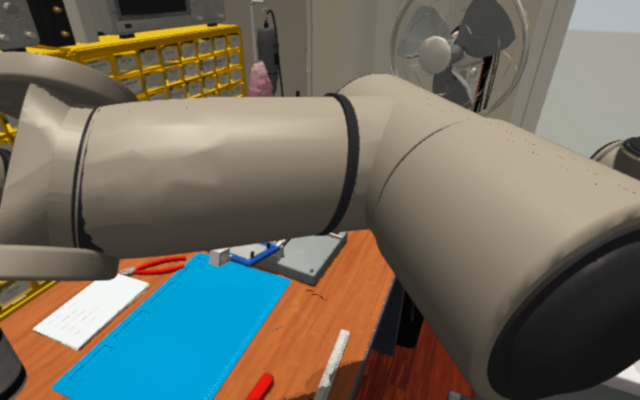

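Side view: the arm is stretched nearly straight (j3 at its limit) and hides the cover. The target is closer and lower, so I move there with the tilt kept.

Request:
play_rows(delta_pos=[[0.003, -0.006, -0.02], [0.0035, -0.006, -0.02], [0.0035, -0.005, -0.02], [0.0035, -0.005, -0.02], [0.0035, -0.005, -0.02], [0.0035, -0.005, -0.023], [0, 0, 0]], angular=[[0, 0, 0], [0, 0, 0], [0, 0, 0], [0, 0, 0], [0, 0, 0], [0, 0, 0], [0, 0, 0]])

```text
time: 3.95
eef_pos: [0.6278, 0.3545, 0.1218]
orientation: [0.292, 0.656, 0.628, -0.3]
wrist_force: [0.1, 0.0, -0.8]
finger_gap: 0.0004
gripper_force: 0.0
```

```bash
python3 - <<'E'
from h import *
s,M=st(); p=s["eef_pos"]
for e in(40,45):
    A=tcp(2.85,e,gap=15,back=70); B=tcp(2.85,e,gap=15); C=tcp(2.85,e); print(e,A-p,B-p,C-B)
E
```

```text
t 3.95 tcp [0.6278 0.3545 0.1218] fix [  1.3 260.1 121.8] j [ 0.65  1.24  0.42 -0.71  2.01  0.55] F [ 0.1  0.  -0.8] gap 0.0004
tool z [0.012, -0.76, -0.649] tool y [1.0, 0.012, 0.005]
40 [-0.00109574  0.0032055  -0.00095127] [-0.00385611 -0.05034651 -0.0459464 ] [-0.00049633 -0.00962903  0.01149067]
45 [-0.0012554   0.00010796  0.00579096] [-0.0038034  -0.04932389 -0.04370651] [-0.000546   -0.01059254  0.0106066 ]
```

Request:
play_rows(delta_pos=[[-0.0006, -0.0083, -0.0076], [-0.0006, -0.0083, -0.0076], [-0.0006, -0.0084, -0.0077], [-0.0006, -0.0084, -0.0077], [-0.0007, -0.0084, -0.0077], [-0.0007, -0.0084, -0.0077], [0, 0, 0], [0, 0, 0]], angular=[[0, 0, 0], [0, 0, 0], [0, 0, 0], [0, 0, 0], [0, 0, 0], [0, 0, 0], [0, 0, 0], [0, 0, 0]])

```text
time: 4.75
eef_pos: [0.6245, 0.3064, 0.0804]
orientation: [0.293, 0.656, 0.628, -0.297]
wrist_force: [-0.3, 0.4, -0.3]
finger_gap: 0.0003
gripper_force: 0.0
```

```bash
python3 - <<'E'
from h import *
s,M=st(); p=s["eef_pos"]
print(tcp(2.85,40,gap=15)-p)
f=arm.grab_frame("side"); cv2.imwrite("pics/s3.png",cv2.resize(f[150:350,100:400,::-1],None,fx=2.6,fy=2.6))
f=arm.grab_frame("top"); cv2.imwrite("pics/t3.png",cv2.resize(f[100:280,50:300,::-1],None,fx=3,fy=3))
E
```

```text
t 4.75 tcp [0.6245 0.3064 0.0804] fix [  0.5 211.9  80.4] j [ 0.6   1.17  0.69 -0.68  1.82  0.66] F [-0.3  0.4 -0.3] gap 0.0003
tool z [0.018, -0.759, -0.651] tool y [1.0, 0.013, 0.011]
[-0.00059173 -0.00223025 -0.00457516]
```

View pics/t3.png

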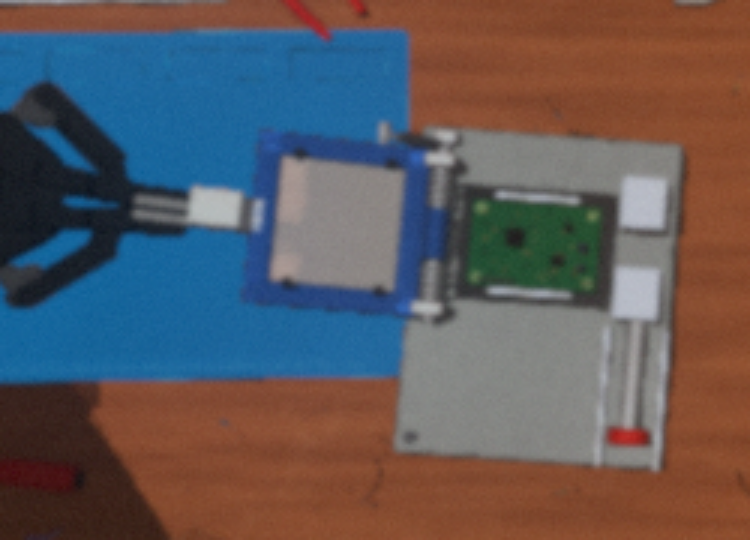

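Top view: shut fingers (crop (160,207)) centred on the knuckle block (213,207), their tips under it. Next I compute the lifting arc.

```bash
cat > plan.py <<'E'
from h import *
import sys
a1,e1,n=float(sys.argv[1]),float(sys.argv[2]),int(sys.argv[3])
s,M=st(); p=s["eef_pos"]
ey_=-M[:,2]@ey; e0=np.degrees(np.arctan2(-M[2,2],ey_)); print("e0",e0)
# current cover angle assumed from argument 4
a0=float(sys.argv[4]); q=p.copy()
for i in range(1,n+1):
    k=i/n; t=tcp(a0+(a1-a0)*k,e0+(e1-e0)*k); off=(p-tcp(a0,e0))*(1-k); t=t+off
    print((t-q).round(4).tolist(),end=", "); q=t
print("\nrot per row",((e1-e0)/n*ex).round(2), "tcp err now",(p-tcp(a0,e0)).round(4))
E
python3 plan.py 2.4 60 10 2.85
```

```text
t 4.85 tcp [0.6244 0.3067 0.0801] fix [  0.3 212.2  80.1] j [ 0.6   1.17  0.69 -0.69  1.82  0.66] F [-0.   0.6 -0.3] gap -0.0
tool z [0.018, -0.759, -0.651] tool y [1.0, 0.014, 0.011]
e0 40.62793698782013
[-0.0002, -0.0029, 0.0071], [-0.0002, -0.0032, 0.007], [-0.0002, -0.0034, 0.0069], [-0.0002, -0.0037, 0.0068], [-0.0002, -0.004, 0.0067], [-0.0003, -0.0042, 0.0065], [-0.0003, -0.0045, 0.0064], [-0.0003, -0.0047, 0.0062], [-0.0003, -0.0049, 0.0061], [-0.0003, -0.0052, 0.0059], 
rot per row [ 1.93 -0.1   0.  ] tcp err now [ 0.001   0.0122 -0.0074]
```

Request:
play_rows(delta_pos=[[0, -0.003, 0.007], [0, -0.003, 0.007], [0, -0.0035, 0.007], [0, -0.0035, 0.007], [0, -0.004, 0.007], [0, -0.004, 0.0065], [0, -0.0045, 0.0065], [0, -0.0045, 0.006], [0, -0.005, 0.006], [0, -0.005, 0.006]], angular=[[1.93, -0.1, 0], [1.93, -0.1, 0], [1.93, -0.1, 0], [1.93, -0.1, 0], [1.93, -0.1, 0], [1.93, -0.1, 0], [1.93, -0.1, 0], [1.93, -0.1, 0], [1.93, -0.1, 0], [1.93, -0.1, 0]])

```text
time: 5.85
eef_pos: [0.6239, 0.2678, 0.1461]
orientation: [0.184, 0.698, 0.668, -0.181]
wrist_force: [-0.7, 5.7, 1.6]
finger_gap: -0.0002
gripper_force: 2.2
```

```bash
python3 plan.py 1.9 80 10 2.4; python3 - <<'E'
from h import *
f=arm.grab_frame("top"); cv2.imwrite("pics/t4.png",cv2.resize(f[100:280,50:300,::-1],None,fx=3,fy=3))
E
```

```text
t 5.85 tcp [0.6239 0.2678 0.1461] fix [  1.8 173.4 146.1] j [ 0.48  0.89  0.96 -0.45  1.56  0.59] F [-0.7  5.7  1.6] gap -0.0002
tool z [0.019, -0.498, -0.867] tool y [1.0, 0.012, 0.015]
e0 60.146231863070746
[-0.0004, -0.0048, 0.0054], [-0.0004, -0.0051, 0.0052], [-0.0005, -0.0053, 0.0049], [-0.0005, -0.0056, 0.0047], [-0.0005, -0.0058, 0.0044], [-0.0005, -0.006, 0.0041], [-0.0005, -0.0062, 0.0038], [-0.0005, -0.0064, 0.0035], [-0.0005, -0.0065, 0.0032], [-0.0005, -0.0067, 0.0029], 
rot per row [ 1.98 -0.1   0.  ] tcp err now [0.0019 0.0017 0.0005]
```

View pics/t4.png

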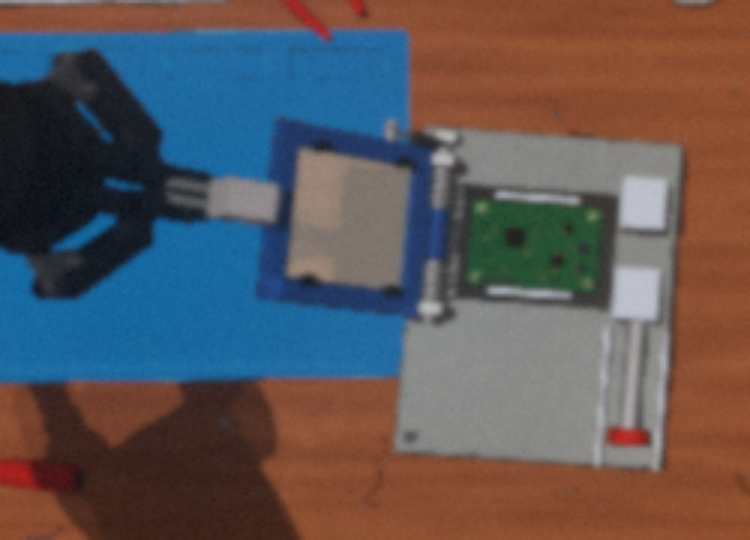

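The cover is rising on the fingertips (knuckle at crop (243,200), about 6 N). I continue along the arc.

Request:
play_rows(delta_pos=[[-0.0005, -0.005, 0.0055], [-0.0005, -0.005, 0.005], [-0.0005, -0.0055, 0.005], [-0.0005, -0.0055, 0.0045], [-0.0005, -0.006, 0.0045], [-0.0005, -0.006, 0.004], [-0.0005, -0.006, 0.004], [-0.0005, -0.0065, 0.0035], [-0.0005, -0.0065, 0.003], [-0.0005, -0.0065, 0.003]], angular=[[1.98, -0.1, 0], [1.98, -0.1, 0], [1.98, -0.1, 0], [1.98, -0.1, 0], [1.98, -0.1, 0], [1.98, -0.1, 0], [1.98, -0.1, 0], [1.98, -0.1, 0], [1.98, -0.1, 0], [1.98, -0.1, 0]])

```text
time: 6.9
eef_pos: [0.6189, 0.2065, 0.187]
orientation: [0.067, 0.721, 0.687, -0.059]
wrist_force: [1.3, 0.7, -0.2]
finger_gap: 0.0002
gripper_force: 0.8
```

```bash
python3 plan.py 1.5 98 10 1.9
```

```text
t 6.9 tcp [0.6189 0.2065 0.187 ] fix [  0.  111.8 187. ] j [ 0.28  0.67  1.19 -0.18  1.34  0.38] F [ 1.3  0.7 -0.2] gap 0.0002
tool z [0.016, -0.177, -0.984] tool y [1.0, 0.004, 0.016]
e0 79.8073374268797
[-0.0003, -0.005, 0.0023], [-0.0003, -0.0051, 0.0021], [-0.0003, -0.0052, 0.0019], [-0.0003, -0.0052, 0.0017], [-0.0003, -0.0053, 0.0015], [-0.0003, -0.0053, 0.0012], [-0.0003, -0.0054, 0.001], [-0.0003, -0.0054, 0.0008], [-0.0003, -0.0054, 0.0006], [-0.0003, -0.0054, 0.0003], 
rot per row [ 1.82 -0.09  0.  ] tcp err now [-0.0002 -0.0031 -0.0014]
```

Request:
play_rows(delta_pos=[[-0.0003, -0.005, 0.0022], [-0.0003, -0.005, 0.002], [-0.0003, -0.005, 0.002], [-0.0003, -0.005, 0.0018], [-0.0003, -0.0055, 0.0015], [-0.0003, -0.0055, 0.001], [-0.0003, -0.0055, 0.001], [-0.0003, -0.0055, 0.0008], [-0.0003, -0.0055, 0.0005], [-0.0003, -0.0055, 0.0003]], angular=[[1.82, -0.09, 0], [1.82, -0.09, 0], [1.82, -0.09, 0], [1.82, -0.09, 0], [1.82, -0.09, 0], [1.82, -0.09, 0], [1.82, -0.09, 0], [1.82, -0.09, 0], [1.82, -0.09, 0], [1.82, -0.09, 0]])

```text
time: 7.9
eef_pos: [0.6154, 0.1535, 0.1996]
orientation: [-0.043, 0.723, 0.687, 0.056]
wrist_force: [-0.0, 0.8, -0.3]
finger_gap: 0.0
gripper_force: 0.2
```

```bash
python3 plan.py 1.35 101 5 1.5; python3 - <<'E'
from h import *
f=arm.grab_frame("top"); cv2.imwrite("pics/t5.png",cv2.resize(f[100:280,50:300,::-1],None,fx=3,fy=3))
E
```

```text
t 7.9 tcp [0.6154 0.1535 0.1996] fix [ -0.8  58.8 199.6] j [0.06 0.56 1.33 0.15 1.22 0.06] F [-0.   0.8 -0.3] gap 0.0
tool z [0.015, 0.139, -0.99] tool y [1.0, -0.001, 0.015]
e0 97.99436671107428
[-0.0001, -0.0041, 0.0], [-0.0001, -0.0041, -0.0001], [-0.0001, -0.0041, -0.0002], [-0.0001, -0.0041, -0.0003], [-0.0001, -0.0041, -0.0005], 
rot per row [ 0.6  -0.03  0.  ] tcp err now [-0.0008 -0.0001 -0.0008]
```

View pics/t5.png

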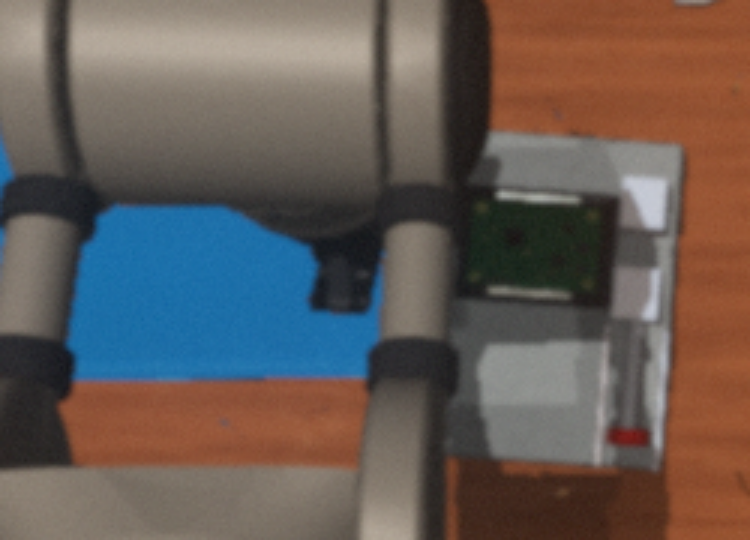

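The arm hides the cover, but the mat where it lay open is empty (crop (280,330)), so it stands against the fingers. I push it slowly over the snap point.

Request:
play_rows(delta_pos=[[0, -0.004, 0], [0, -0.004, 0], [0, -0.004, 0], [0, -0.004, 0], [0, -0.004, -0.0005]], angular=[[0.6, 0, 0], [0.6, 0, 0], [0.6, 0, 0], [0.6, 0, 0], [0.6, 0, 0]])

```text
time: 8.45
eef_pos: [0.616, 0.1343, 0.1994]
orientation: [-0.061, 0.722, 0.686, 0.074]
wrist_force: [-0.3, 0.3, -0.7]
finger_gap: 0.0002
gripper_force: 0.0
```

```bash
python3 plan.py 1.25 103 3 1.35; python3 - <<'E'
from h import *
f=arm.grab_frame("top"); g=arm.grab_frame("side")
# mean colour at board centre patch; unblocked points in fixture
for x,y,z in[(0,-10,58),(20,-30,58),(-20,-30,58),(0,-66,58),(45,-40,58),(-45,-40,58)]:
    for n,i in(("top",f),("side",g)):
        u,v=proj(n,fw(x,y,z)).round().astype(int); print((x,y),n,(u,v),i[v-1:v+2,u-1:u+2].mean((0,1)).round())
cv2.imwrite("pics/t6.png",cv2.resize(f[100:280,50:300,::-1],None,fx=3,fy=3))
E
```

```text
t 8.45 tcp [0.616  0.1343 0.1994] fix [  0.8  39.6 199.4] j [ 0.01  0.56  1.35  0.2   1.21 -0.01] F [-0.3  0.3 -0.7] gap 0.0002
tool z [0.013, 0.19, -0.982] tool y [1.0, -0.001, 0.013]
e0 100.93702536383084
[-0.0005, -0.0049, -0.0011], [-0.0005, -0.0049, -0.0013], [-0.0005, -0.0049, -0.0014], 
rot per row [ 0.69 -0.04  0.  ] tcp err now [0.0009 0.0013 0.0009]
(0, -10) top (np.int64(232), np.int64(180)) [65. 60. 54.]
(0, -10) side (np.int64(278), np.int64(221)) [ 48.  75. 113.]
(20, -30) top (np.int64(244), np.int64(170)) [33. 40. 29.]
(20, -30) side (np.int64(275), np.int64(214)) [164. 161. 152.]
(-20, -30) top (np.int64(242), np.int64(192)) [31. 39. 27.]
(-20, -30) side (np.int64(291), np.int64(219)) [79. 81. 78.]
(0, -66) top (np.int64(264), np.int64(182)) [61. 57. 55.]
(0, -66) side (np.int64(292), np.int64(209)) [225. 131.  70.]
(45, -40) top (np.int64(251), np.int64(156)) [119. 119. 116.]
(45, -40) side (np.int64(268), np.int64(209)) [197. 168. 140.]
(-45, -40) top (np.int64(247), np.int64(206)) [77. 75. 74.]
(-45, -40) side (np.int64(304), np.int64(220)) [115. 109. 105.]
```

Request:
play_rows(delta_pos=[[0, -0.005, -0.001], [0, -0.005, -0.001], [0, -0.005, -0.0015], [0, 0, 0], [0, 0, 0]], angular=[[0.7, 0, 0], [0.7, 0, 0], [0.7, 0, 0], [0, 0, 0], [0, 0, 0]])

```text
time: 9.05
eef_pos: [0.616, 0.1191, 0.1958]
orientation: [-0.074, 0.721, 0.684, 0.086]
wrist_force: [-0.4, -0.5, 0.2]
finger_gap: -0.0001
gripper_force: 0.0
```

```bash
python3 plan.py 1.15 103 3 1.25; python3 - <<'E'
from h import *
f=arm.grab_frame("top"); g=arm.grab_frame("side")
for x,y,z in[(20,-30,58),(-20,-30,58),(0,-66,58),(-45,-40,58)]:
    for n,i in(("top",f),("side",g)):
        u,v=proj(n,fw(x,y,z)).round().astype(int); print((x,y),n,(u,v),i[v-1:v+2,u-1:u+2].mean((0,1)).round())
cv2.imwrite("pics/t7.png",np.vstack([cv2.resize(f[130:270,170:300,::-1],None,fx=3,fy=3,dst=None)[:, :390],cv2.resize(g[180:245,230:360,::-1],None,fx=3,fy=3)])[:600])
E
```

```text
t 9.05 tcp [0.616  0.1191 0.1958] fix [  1.6  24.5 195.8] j [-0.04  0.56  1.37  0.24  1.21 -0.07] F [-0.4 -0.5  0.2] gap -0.0001
tool z [0.011, 0.225, -0.974] tool y [1.0, -0.002, 0.011]
e0 102.99603940672476
[-0.0007, -0.0041, -0.0014], [-0.0007, -0.0041, -0.0016], [-0.0007, -0.004, -0.0017], 
rot per row [ 0. -0.  0.] tcp err now [ 0.0016 -0.0004  0.0002]
(20, -30) top (np.int64(244), np.int64(170)) [69. 64. 57.]
(20, -30) side (np.int64(275), np.int64(214)) [236. 238. 229.]
(-20, -30) top (np.int64(242), np.int64(192)) [100.  92.  83.]
(-20, -30) side (np.int64(291), np.int64(219)) [230. 233. 223.]
(0, -66) top (np.int64(264), np.int64(182)) [40. 33. 31.]
(0, -66) side (np.int64(292), np.int64(209)) [108. 105. 105.]
(-45, -40) top (np.int64(247), np.int64(206)) [126. 116. 103.]
(-45, -40) side (np.int64(304), np.int64(220)) [48. 61. 87.]
```

View pics/t7.png

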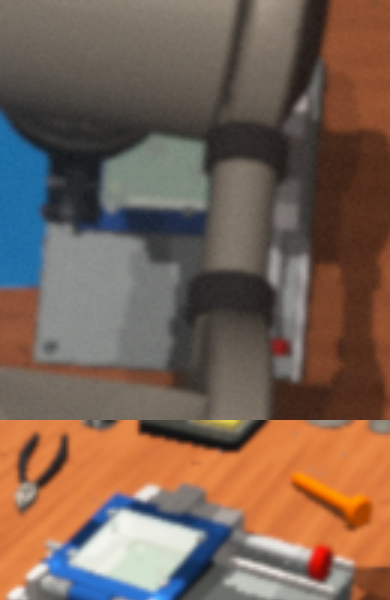

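The cover snapped over and lies shut (blue frame and white window over the nest, in both halves of the composite) with the fingers clear at z of about 170 mm. The pin head is at composite (280,347) and (320,562). I straighten the tool, turn it 90° and go behind the pin head, staying high.

Request:
play_rows(delta_pos=[[0, 0, 0.005], [0, 0, 0.005], [-0.0128, -0.0069, 0], [-0.0128, -0.0069, 0], [-0.0128, -0.0069, 0], [-0.0128, -0.0069, 0], [-0.0128, -0.0069, 0], [-0.0128, -0.0069, 0], [-0.0128, -0.0069, 0], [-0.0128, -0.0069, 0], [-0.0128, -0.0069, 0], [-0.0128, -0.0069, 0], [-0.0128, -0.0069, 0], [-0.0128, -0.0069, 0], [0, 0, 0]], angular=[[-6.5, 0.33, 0], [-6.5, 0.33, 0], [0, 0, 7.5], [0, 0, 7.5], [0, 0, 7.5], [0, 0, 7.5], [0, 0, 7.5], [0, 0, 7.5], [0, 0, 7.5], [0, 0, 7.5], [0, 0, 7.5], [0, 0, 7.5], [0, 0, 7.5], [0, 0, 7.5], [0, 0, 0]])

```text
time: 10.65
eef_pos: [0.4613, 0.0365, 0.2062]
orientation: [0.0, 0.025, 1.0, 0.006]
wrist_force: [1.2, 0.6, 0.4]
finger_gap: -0.0002
gripper_force: 0.0
```

```bash
cat > pin.py <<'E'
from h import *
s,M=st(); p=s["eef_pos"]
g=arm.grab_frame("side"); cv2.imwrite("pics/side_now.png",g[:,:,::-1])
def red(i,roi):
    h=cv2.cvtColor(i,cv2.COLOR_RGB2HSV); H,S,V_=cv2.split(h); m=((H<6)|(H>174))&(S>150)&(V_>70)
    k=np.zeros(m.shape,np.uint8); x0,y0,x1,y1=roi; k[y0:y1,x0:x1]=m[y0:y1,x0:x1]
    n,l,a,c=cv2.connectedComponentsWithStats(k); 
    return (c[1+np.argmax(a[1:,4])],a[1:,4].max()) if n>1 else (None,0)
t=arm.grab_frame("top")
a,na=red(g,(285,195,365,250)); b,nb=red(t,(240,190,285,260)); print("side",a,na,"top",b,nb)
def axis_x(n,uv):  # closest point of ray to pin-head axis line y=-66,z=43..50
    o,d=ray(n,uv); l0=fw(0,-66,44); A=np.stack([ex,-d],1); r=np.linalg.lstsq(A,o-l0,rcond=None)[0]; return round(r[0]*1000,1)
if a is not None: print("head x from side",axis_x("side",a))
if b is not None: print("head x from top",axis_x("top",b))
E
python3 pin.py; python3 - <<'E'
from h import *
p=arm.get_state()["eef_pos"]; print(fw(-148,-66,66)-p)
E
```

```text
t 10.65 tcp [0.4613 0.0365 0.2062] fix [-148.6  -66.   206.2] j [-0.09  0.28  1.77  0.01  1.1  -1.62] F [1.2 0.6 0.4] gap -0.0002
tool z [0.0, 0.012, -1.0] tool y [-0.002, 1.0, 0.012]
side [336.23880597 227.20895522] 67 top None 0
head x from side -110.4
[-0.00094178 -0.00043346 -0.14029144]
```

Request:
play_rows(delta_pos=[[0, 0, -0.015], [0, 0, -0.015], [0, 0, -0.015], [0, 0, -0.015], [0, 0, -0.015], [0, 0, -0.015], [0, 0, -0.015], [0, 0, -0.015], [0, 0, -0.01], [0, 0, -0.01], [0, 0, 0], [0, 0, 0]], angular=[[0, 0, 0], [0, 0, 0], [0, 0, 0], [0, 0, 0], [0, 0, 0], [0, 0, 0], [0, 0, 0], [0, 0, 0], [0, 0, 0], [0, 0, 0], [0, 0, 0], [0, 0, 0]])

```text
time: 11.95
eef_pos: [0.4626, 0.0368, 0.066]
orientation: [0.0, 0.025, 1.0, 0.006]
wrist_force: [-1.1, 0.0, -0.6]
finger_gap: 0.0001
gripper_force: 0.0
```

```bash
python3 pin.py; python3 - <<'E'
from h import *
p=arm.get_state()["eef_pos"]; print(fw(-128,-66,66)-p, (fw(-63,-66,66)-p))
E
```

```text
t 11.95 tcp [0.4626 0.0368 0.066 ] fix [-147.3  -65.7   66. ] j [-0.09  0.49  1.92  0.02  0.73 -1.63] F [-1.1  0.  -0.6] gap 0.0001
tool z [0.001, 0.012, -1.0] tool y [-0.001, 1.0, 0.012]
side [336.26470588 227.35294118] 68 top None 0
head x from side -110.6
[ 0.01906313 -0.00121168 -0.00041283] [ 0.08397695 -0.0045577  -0.00041283]
```

I approach, then push slowly along fixture x, whose direction is (0.9987, -0.0515).

Request:
play_rows(delta_pos=[[0.0035, -0.0002, 0], [0.0035, -0.0002, 0], [0.0035, -0.0002, 0], [0.0035, -0.0002, 0], [0.002, -0.0001, 0], [0.002, -0.0001, 0], [0.002, -0.0001, 0], [0.002, -0.0001, 0], [0.002, -0.0001, 0], [0.002, -0.0001, 0], [0.002, -0.0001, 0], [0.002, -0.0001, 0], [0.002, -0.0001, 0], [0.002, -0.0001, 0], [0.002, -0.0001, 0], [0.002, -0.0001, 0], [0.002, -0.0001, 0], [0.002, -0.0001, 0], [0, 0, 0], [0, 0, 0]], angular=[[0, 0, 0], [0, 0, 0], [0, 0, 0], [0, 0, 0], [0, 0, 0], [0, 0, 0], [0, 0, 0], [0, 0, 0], [0, 0, 0], [0, 0, 0], [0, 0, 0], [0, 0, 0], [0, 0, 0], [0, 0, 0], [0, 0, 0], [0, 0, 0], [0, 0, 0], [0, 0, 0], [0, 0, 0], [0, 0, 0]])

```text
time: 14.05
eef_pos: [0.5045, 0.0345, 0.0659]
orientation: [0.001, 0.025, 1.0, 0.006]
wrist_force: [-0.2, 0.5, -0.3]
finger_gap: 0.0
gripper_force: 0.0
```

```bash
python3 pin.py
```

```text
t 14.05 tcp [0.5045 0.0345 0.0659] fix [-105.3  -65.8   65.9] j [-0.09  0.55  1.81  0.02  0.79 -1.62] F [-0.2  0.5 -0.3] gap 0.0
tool z [0.001, 0.012, -1.0] tool y [-0.001, 1.0, 0.012]
side [325.98113208 225.20754717] 53 top None 0
head x from side -86.6
```

The pin is sliding freely (head moved from -110 to about -87 mm) with almost no force. I continue.

Request:
play_rows(delta_pos=[[0.002, -0.0001, 0], [0.002, -0.0001, 0], [0.002, -0.0001, 0], [0.002, -0.0001, 0], [0.002, -0.0001, 0], [0.002, -0.0001, 0], [0.002, -0.0001, 0], [0.002, -0.0001, 0], [0.002, -0.0001, 0], [0.002, -0.0001, 0], [0.002, -0.0001, 0], [0.002, -0.0001, 0], [0.002, -0.0001, 0], [0.002, -0.0001, 0], [0.002, -0.0001, 0], [0.002, -0.0001, 0], [0, 0, 0]], angular=[[0, 0, 0], [0, 0, 0], [0, 0, 0], [0, 0, 0], [0, 0, 0], [0, 0, 0], [0, 0, 0], [0, 0, 0], [0, 0, 0], [0, 0, 0], [0, 0, 0], [0, 0, 0], [0, 0, 0], [0, 0, 0], [0, 0, 0], [0, 0, 0], [0, 0, 0]])

```text
time: 15.85
eef_pos: [0.5368, 0.0329, 0.0659]
orientation: [0.001, 0.025, 1.0, 0.006]
wrist_force: [-0.1, 1.1, -0.9]
finger_gap: -0.0002
gripper_force: 0.0
```

```bash
python3 pin.py
```

```text
t 15.85 tcp [0.5368 0.0329 0.0659] fix [-73.  -65.8  65.9] j [-0.09  0.59  1.72  0.02  0.83 -1.62] F [-0.1  1.1 -0.9] gap -0.0002
tool z [0.001, 0.012, -1.0] tool y [-0.001, 1.0, 0.012]
side [312.76923077 220.96153846] 52 top None 0
head x from side -54.1
```

Request:
play_rows(delta_pos=[[0.001, 0, 0], [0.001, -0.0001, 0], [0.001, 0, 0], [0.001, -0.0001, 0], [0.001, 0, 0], [0.001, -0.0001, 0], [0, 0, 0]], angular=[[0, 0, 0], [0, 0, 0], [0, 0, 0], [0, 0, 0], [0, 0, 0], [0, 0, 0], [0, 0, 0]])

```text
time: 16.65
eef_pos: [0.5426, 0.0326, 0.0659]
orientation: [0.001, 0.025, 1.0, 0.006]
wrist_force: [-0.2, -0.4, 0.5]
finger_gap: -0.0001
gripper_force: 0.1
```

Request:
play_rows(delta_pos=[[0.001, 0, 0], [0.0005, 0, 0], [0, 0, 0]], angular=[[0, 0, 0], [0, 0, 0], [0, 0, 0]])

```text
time: 16.95
eef_pos: [0.544, 0.0326, 0.0659]
orientation: [0.0, 0.025, 1.0, 0.006]
wrist_force: [-0.7, -0.6, 0.4]
finger_gap: 0.0001
gripper_force: 0.2
```

```bash
python3 pin.py
```

```text
t 16.95 tcp [0.544  0.0326 0.0659] fix [-65.9 -65.7  65.9] j [-0.09  0.6   1.7   0.02  0.85 -1.62] F [-0.7 -0.6  0.4] gap 0.0001
tool z [0.001, 0.012, -1.0] tool y [-0.001, 1.0, 0.012]
side [310.11111111 220.12962963] 54 top None 0
head x from side -47.4
```

Now half-millimetre steps until the force rises.

Request:
play_rows(delta_pos=[[0.0005, 0, 0], [0.0005, 0, 0], [0, 0, 0]], angular=[[0, 0, 0], [0, 0, 0], [0, 0, 0]])

```text
time: 17.35
eef_pos: [0.5449, 0.0326, 0.0659]
orientation: [0.0, 0.025, 1.0, 0.006]
wrist_force: [-0.0, -0.2, 0.2]
finger_gap: 0.0001
gripper_force: 0.4
```

Request:
play_rows(delta_pos=[[0.0005, 0, 0], [0, 0, 0]], angular=[[0, 0, 0], [0, 0, 0]])

```text
time: 17.55
eef_pos: [0.5454, 0.0326, 0.0659]
orientation: [0.0, 0.025, 1.0, 0.006]
wrist_force: [-0.5, -0.3, 1.0]
finger_gap: -0.0002
gripper_force: 0.4
```

Request:
play_rows(delta_pos=[[0.0005, 0, 0], [0, 0, 0]], angular=[[0, 0, 0], [0, 0, 0]])

```text
time: 17.75
eef_pos: [0.5459, 0.0326, 0.0659]
orientation: [0.0, 0.025, 1.0, 0.006]
wrist_force: [-0.3, -0.4, -0.8]
finger_gap: 0.0002
gripper_force: 0.4
```

Request:
play_rows(delta_pos=[[0.0005, 0, 0], [0.0005, 0, 0], [0, 0, 0]], angular=[[0, 0, 0], [0, 0, 0], [0, 0, 0]])

```text
time: 18.05
eef_pos: [0.5464, 0.0326, 0.0658]
orientation: [-0.0, 0.025, 1.0, 0.006]
wrist_force: [-3.9, -0.6, 2.4]
finger_gap: -0.0
gripper_force: 1.9
```

Request:
play_rows(delta_pos=[[0.0005, 0, 0], [0, 0, 0]], angular=[[0, 0, 0], [0, 0, 0]])

```text
time: 18.25
eef_pos: [0.5464, 0.0326, 0.0658]
orientation: [-0.001, 0.025, 1.0, 0.006]
wrist_force: [-5.8, -0.5, 4.3]
finger_gap: -0.0003
gripper_force: 2.8
```

```bash
python3 pin.py
```

```text
t 18.25 tcp [0.5464 0.0326 0.0658] fix [-63.4 -65.6  65.8] j [-0.09  0.6   1.69  0.02  0.85 -1.62] F [-5.8 -0.5  4.3] gap -0.0003
tool z [-0.002, 0.012, -1.0] tool y [-0.001, 1.0, 0.012]
side [309.21276596 220.        ] 47 top None 0
head x from side -45.3
```

The force rose to about 6 N with the tool stopped at fixture x -63.4 mm, against a predicted home of -63. The head is against the knuckle. I back off and rise clear.

Request:
play_rows(delta_pos=[[-0.004, 0, 0], [-0.01, 0.0005, 0], [-0.02, 0.001, 0], [-0.02, 0.001, 0.005], [-0.01, 0, 0.025], [-0.005, 0, 0.03], [0, 0, 0.03], [0, 0, 0.03], [0, 0.03, 0.03], [0, 0.04, 0], [-0.01, 0.04, 0], [-0.02, 0.04, 0], [-0.02, 0.04, 0], [-0.02, 0.04, 0], [-0.02, 0.04, 0], [0, 0, 0], [0, 0, 0]], angular=[[0, 0, 0], [0, 0, 0], [0, 0, 0], [0, 0, 0], [0, 0, 0], [0, 0, 0], [0, 0, 0], [0, 0, 0], [0, 0, 0], [0, 0, 0], [0, 0, 0], [0, 0, 0], [0, 0, 0], [0, 0, 0], [0, 0, 0], [0, 0, 0], [0, 0, 0]])

```text
time: 20.05
eef_pos: [0.3876, 0.3057, 0.2158]
orientation: [0.001, 0.024, 1.0, 0.006]
wrist_force: [-0.7, -0.5, 0.5]
finger_gap: 0.0006
gripper_force: 0.0
```

```bash
python3 pin.py; python3 - <<'E'
from h import *
f=arm.grab_frame("top"); g=cv2.imread("pics/side_now.png")
cv2.imwrite("pics/end.png",np.vstack([cv2.resize(f[130:265,180:300,::-1],None,fx=3,fy=2.7)[:, :360],cv2.resize(g[180:255,240:360],None,fx=3,fy=3)]))
E
```

```text
t 20.05 tcp [0.3876 0.3057 0.2158] fix [-236.1  199.   215.8] j [ 0.51  0.32  1.68  0.01  1.14 -1.02] F [-0.7 -0.5  0.5] gap 0.0006
tool z [0.001, 0.012, -1.0] tool y [-0.004, 1.0, 0.012]
side [309.92063492 219.17460317] 63 top [261.25       209.26923077] 52
head x from side -46.3
head x from top -47.4
```

View pics/end.png

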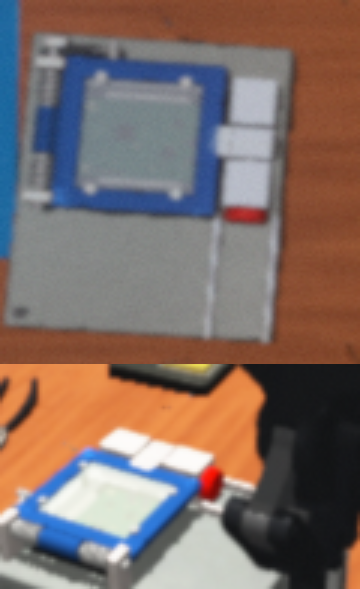

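The cover is fully shut and the red head (composite (245,213)) sits flush against the near knuckle, its centre at fixture x of about -47 mm. The robot is clear, so I hand in.

```bash
python3 -c "
from cell import arm
print(arm.finish_job())"
```

```text
the job is handed in; nothing more can be done
None
```

The cover snapped shut on its own spring, the red-headed pin is fully home against the knuckle, the arm is clear of everything, and the job was handed in at about 20 s.

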